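# Set the outlet pressure on a portable air tank

## Task

Set the air tank's outlet pressure for the next job: pull the regulator's locking knob fully up to unlock it, turn it clockwise (it takes more than one hold) until the gauge needle stands at the broad black set mark at the edge of the dial, and push the knob fully back down so that it is locked there. Do not let the needle run well past the mark at any time, and leave the things lying round the tank alone.

Things in the scene. Friction and masses are not known exactly. Their poses are not given: they have to be found in the camera images.
- air_tank: Grey air tank: cylinder 104 mm thick, 290 mm long, lying along its own y on two feet fixed to the bench. Origin at bench level below the knob's axis; own x points away from the gauge. On top: square regulator body 56 mm wide up to 168 mm height, pipe fittings reaching 72 mm out along own y up to 166 mm height, then a neck 48 mm wide up to 190 mm, then the knob
- knob_grip (a point): Centre of the locking knob: round black fluted knob on an upright axis, 50 mm diameter, 44 mm tall, topmost part of the tank. The point is on its axis, half-way up: 22 mm below its top, 22 mm above its lower rim; 212 mm above the bench when down. Moves and turns with the knob; z axis up. Below the knob's lower rim nothing is wider than the knob for 22 mm, so fingers have room all round
- knob_lift (a joint): How far the knob is pulled up, in m: 0 fully down (locked), 0.012 fully up at its stop. Friction about 5 N plus 1.2 N weight; it stays at whatever height it is let go. Below about 0.008 its teeth sit between the ribs of the neck and it cannot turn
- knob_turn (a joint): Turn of the knob, rad, clockwise from above positive; stops at 0 and 7. Needs 2.2 to 4.4 rad here, so let go while up and retake. Fully up it turns easily (0.03 N m), stays where let go. 18 neck ribs: it can be pushed home at its start angle and every 20 deg (0.349 rad) from there, play 2 deg. In between: free to turn, it slips to a near step; held tight or rib on rib, it jams 6-8 mm up
- gauge_needle (a joint): Angle of the gauge needle, rad, clockwise as seen from in front; 0 is the scale's low end (half past seven on a clock face), 4.71 its high end. The needle always follows the knob: 0.4 times knob_turn
- gauge_mark (a joint): Angle of the set mark on the gauge, same scale and sense as gauge_needle. It cannot be moved
- needle_tip (a point): Tip of the needle (thin black hand with a round hub), 34 mm from the gauge's centre. The gauge is a white dial in a steel rim, 104 mm wide, on the robot's side of the tank, centre 115 mm in front of the knob's axis and 108 mm above the bench, looking up at 45 degrees towards the robot; its top edge is at 148 mm. Scale ticks every 9 degrees, a longer one every 45
- mark_tip (a point): Inner tip of the set mark (a broad black wedge 12 mm wide, just inside the rim of the dial, pointing inwards; all other marks are thin), 34 mm from the gauge's centre: the needle's tip is here when the needle stands exactly at the mark
- spanner_24: Loose bystander: combination spanner, 304 mm long, lying flat behind the tank; to be left alone. Origin at its middle, underneath
- duct_tape: Loose bystander: roll of tape, 99 mm wide, 48 mm high, in front of the tank to the right of the gauge; to be left alone. Origin at its middle, underneath
- pliers: Loose bystander: pliers, 185 mm long, lying flat in front of the tank to the left of the gauge; to be left alone. Origin at its middle, underneath

How it is judged:
By the outcome, as a careful person would: the job done as asked, in the order asked, and still so for the second after the job is handed in, with the robot touching nothing.
It also fails if it takes over 61 s, if anything falls off the work surface, if the arm or the gripper's body presses on something with over 40 N, if the wrist force passes 120 N, or if a joint passes its speed limit or range.

## Robot

A 6-joint arm with a two-finger parallel gripper is mounted at the origin on the work surface; the furniture and walls round the work are solid. World frame = base frame: x ahead of the robot, y to its left, z up, the work surface at z = 0. Lengths are in m, angles in degrees, forces in N, time in s.
With the tool pointing down it reaches from about 0.4 to 0.825 m from the base axis. Payload 7 kg.
Tool frame: the origin (TCP) lies at the very end of the fingers, on their centre line; the grasp point (between the pads) lies 19 mm behind it; z points along the fingers, y is the line along which they close (so a half turn about z gives the same grasp; the last joint's range is limited). The gripper opens to 88 mm and grips with 3 to 60 N. Pads are 19 mm wide; open, the fingers measure 130 mm over their backs; the gripper's body (78 mm by 193 mm) begins 47 mm behind the grasp point.
Start: joints at [91.45, 20.546, 0.682, 0, -70.136, -16.507], TCP at [0.175, 0.652, 0.192] pointing down, gripper open.
Joint ranges: [-176.03, 176.03], [-82.01, 121.73], [-58.28, 71.71], [-173.87, 95.51], [-174.79, -0.11], [-173.66, 173.66]. Speed limits (degrees/s): [136.94, 136.94, 172.46, 180, 180, 180].

## Interface

Orientations are given as [roll, pitch, yaw] about the fixed x, y, z axes, in that order (R = Rz(yaw) Ry(pitch) Rx(roll)).
In Python, from plant import get_state, imaging, r, finder gives the robot as it stands.
- The arm moves only by the shell command python3 -m handwheel 'ROWS' [FORCE]. ROWS is JSON, a list of rows, each a list of 5 numbers: the closure, from 0 (fully open) to 1 (shut), then the shift along the world's x, y, z in cm, then the turn about the world's z in degrees. A call has 1 to 8 rows; each row is the pose to reach, as a shift and turn from the pose commanded when the call began; what a row does not reach only later rows make up. A row lasts 1/8 s, in which the tool goes at most 62.5 mm and 10.7 degrees, less where a joint would pass 70% of its speed; a pose out of reach is approached as far as the arm can. A call with a gripper value outside its range is refused whole. The fingers move at their own pace and stop on an object; FORCE is the grip in N (left out, the last holds). Time passes only in rows, so rows that repeat a pose let the fingers close. It gives the time, the measured TCP pose, the force, the opening and the grip force at its end, in the units of the state.
- get_state(): the state, without advancing time (a new reading comes with each control period).
- imaging.capture(name): name is "scene" or "top" or "wrist"; returns (picture, depth): 384x512x3 uint8, red, green, blue; 384x512 float32, m along the optical axis (not along the pixel's ray), 0 where there is no reading.
- imaging.get_calibration(name): a dict with "fx", "fy", "cx", "cy" (pixels), "rvec" (rotation vector, rad) and "tvec" (3), from world to camera coordinates, as OpenCV has them; the wrist camera has in their place "hand_eye" (4x4, takes a point from camera to tool coordinates, whose origin is the TCP and whose axes are the flange's). Camera axes: x right, y down, z forward; pixel columns grow to the right and rows downward; lengths in m; the calibration is good to about 2 mm. A picture is of the moment at which its call begins: read the wrist's pose just before it. get_calibration takes no time and is no camera call.
- r.close_job(): hands the job in; it is judged then, once.
Trained networks look in the newest picture that a camera, given by its name, has taken for a name from the list of things; names that differ only in an ending like _2 or _b are one class to them, and where a whole thing is asked for, a point or a joint stands for the part that bears it (a point fixed in the world has none). Each returns a list of dicts, best first, with "p" (0 to 1); they miss things now and then, are a little off and sometimes report something else, mostly with a low value. They report only what shows in the picture. A call takes as long as a camera call.
- finder.cut_out(camera, query): "region" (384x512 bool, what is visible of it) and "pixel" ([column, row] in pixels, amid what is visible of it).
The state is a dict: "time_s": time; "joints": joint angles; "qd": joint speeds; "joint_torque": joint torques, N m; "tcp_pos": TCP position; "eef_rot": TCP orientation; "contact_force": force on the tool from outside, world axes, zero at the start; "moment": the same for the moment, N m; "gripper_width": finger opening in m; "gripper_force": force on a finger pad.
Only numpy, scipy, OpenCV 4.12 (cv2) and the standard library are available. Lean on these libraries where they do the work, as an engineer would, in place of code of your own. Each camera call takes 0.05 s, during which the arm holds its last target. There are 200 camera calls.

## Working session

There is one attempt and no reset: what is moved stays moved. The work goes in short steps, Python scripts to look and compute and a shell command to move; the robot and the scene stay as the last step left them, time stands still between calls to the robot, and variables do not carry over. Pictures are saved under pics/ and viewed, at most 10 in all, crops included, and the job is handed in when it is done.

```bash
mkdir -p pics; cat > h.py <<'E'
import numpy as np, cv2
from plant import get_state, imaging, r, finder
from scipy.spatial.transform import Rotation as Ro
def w2c(cam):
    c=imaging.get_calibration(cam); R=cv2.Rodrigues(np.array(c["rvec"],float))[0]; return c,R,np.array(c["tvec"],float).ravel()
def world(cam,px,d):
    c,R,t=w2c(cam); px=np.atleast_2d(px); p=np.c_[(px[:,0]-c["cx"])/c["fx"]*d,(px[:,1]-c["cy"])/c["fy"]*d,d*np.ones(len(px))]
    return (p-t)@R
def proj(cam,P):
    c,R,t=w2c(cam); q=np.atleast_2d(P)@R.T+t; return np.c_[q[:,0]/q[:,2]*c["fx"]+c["cx"],q[:,1]/q[:,2]*c["fy"]+c["cy"]]
def cloud(cam,reg,dep):
    v,u=np.nonzero(reg&(dep>0)); return world(cam,np.c_[u,v],dep[v,u])
E
python3 - <<'E'
from h import *
s=get_state(); print(s)
for cam in ("scene","top"):
    im,d=imaging.capture(cam); cv2.imwrite(f"pics/{cam}0.png",im[...,::-1])
    for q in ("knob_grip","gauge_needle","mark_tip","air_tank"):
        for f in finder.cut_out(cam,q)[:2]:
            P=cloud(cam,f["region"],d)
            print(cam,q,round(f["p"],2),f["pixel"],len(P), np.round(np.percentile(P,[2,50,98],axis=0),3).tolist() if len(P) else None)
E
```

```text
{'time_s': 0.0, 'joints': array([ 9.14511628e+01,  2.05908598e+01,  6.33357667e-01, -2.09553827e-02,
       -7.01347481e+01, -1.65043380e+01]), 'qd': array([-0.02834784, -0.05987922, -0.11076923, -0.14658575, -0.05628964,
        0.11897005]), 'joint_torque': array([-1.32245674e-03, -5.82712162e+01,  2.93047374e+01,  6.99739158e+00,
        7.02534409e-03, -1.61906514e-04]), 'tcp_pos': array([0.17522026, 0.65129493, 0.19092343]), 'eef_rot': array([ 1.79905954e+02, -7.32214704e-03, -1.50603059e+01]), 'contact_force': array([0.32741582, 0.16150276, 0.69559529]), 'moment': array([ 0.04858942, -0.0143032 ,  0.01874296]), 'gripper_force': 0.0, 'gripper_width': 0.0879741886840299}
scene knob_grip 0.74 [247.7, 152.4] 512 [[0.582, 0.021, 0.191], [0.601, 0.051, 0.219], [0.627, 0.059, 0.234]]
scene air_tank 0.59 [248.1, 207.1] 6437 [[0.471, -0.056, 0.005], [0.589, 0.085, 0.11], [0.667, 0.176, 0.232]]
top knob_grip 0.87 [282.8, 168.1] 451 [[0.582, 0.011, 0.194], [0.6, 0.034, 0.233], [0.624, 0.055, 0.237]]
top air_tank 0.91 [273.3, 189.1] 6513 [[0.47, -0.093, 0.001], [0.579, 0.051, 0.113], [0.669, 0.167, 0.234]]
```

View pics/scene0.png

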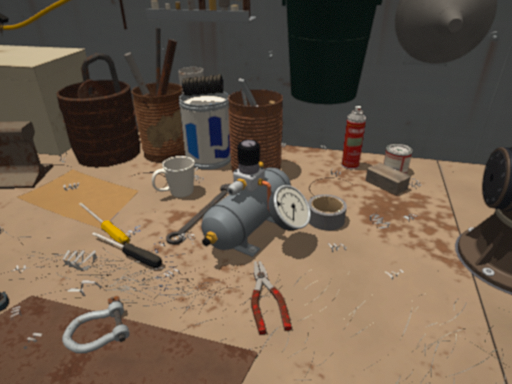

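View pics/top0.png

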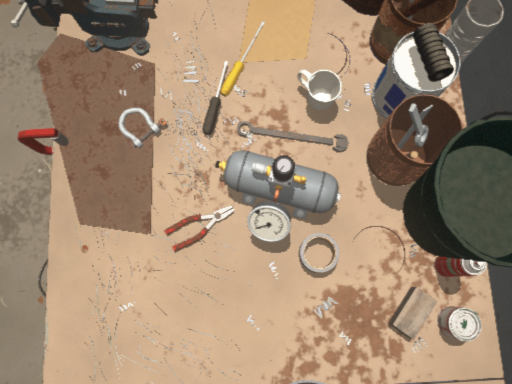

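The knob is at about (284,167) in top and (248,152) in scene. The gauge is at (269,224) and (292,206), with the pliers left of it and the tape right. Next I measure the knob axis, tank yaw and dial, and check obstacle heights.

```bash
cat >> h.py <<'E'
def dialimg(cam,im,knob,yaw,pose=None,N=500,half=.056):
    "rectified dial, seen from front; returns image"
    a=np.radians(yaw); x=np.array([np.cos(a),np.sin(a),0]); z=np.array([0,0,1.])
    c=np.r_[knob,0]-.115*x+.108*z
    n=(-x+z)/2**.5; up=(x+z)/2**.5; rt=np.cross(up,n)
    g=(np.mgrid[0:N,0:N]/(N-1)*2-1)*half
    P=(c+g[1].reshape(-1,1)*rt-g[0].reshape(-1,1)*up)
    if pose is None: q=proj(cam,P)
    else:
        k=imaging.get_calibration(cam); H=np.array(k["hand_eye"]); R=Ro.from_euler("xyz",pose["eef_rot"],degrees=True).as_matrix()
        p=((P-pose["tcp_pos"])@R-H[:3,3])@H[:3,:3]
        q=np.c_[p[:,0]/p[:,2]*k["fx"]+k["cx"],p[:,1]/p[:,2]*k["fy"]+k["cy"]]
    q=q.reshape(N,N,2).astype(np.float32)
    return cv2.remap(im,q[...,0],q[...,1],cv2.INTER_CUBIC)
E
python3 - <<'E'
from h import *
im,d=imaging.capture("top")
f=finder.cut_out("top","knob_grip")[0]; P=cloud("top",f["region"],d); T=P[(P[:,2]>.228)]
print(len(T),T.min(0),T.max(0),(T.min(0)+T.max(0))/2,T.mean(0))
kn=T.mean(0)[:2]
A=cloud("top",finder.cut_out("top","air_tank")[0]["region"],d); A=A[(A[:,2]>.085)&(A[:,2]<.12)]
# tank ridge
A=A[np.linalg.norm(A[:,:2]-kn,axis=1)>.075]
m=np.median(A[:,:2],0); u,sv,vt=np.linalg.svd(A[:,:2]-A[:,:2].mean(0)); v=vt[0]; v*=np.sign(v[1])
yaw=np.degrees(np.arctan2(-v[0],v[1])); print("yaw",yaw,"sv",sv)
for q in("mark_tip","needle_tip","gauge_mark"):
  print([(q,x["pixel"],x["p"],x["region"].sum()) for x in finder.cut_out("top",q)[:1]])
# high things
allP=cloud("top",d>0,d); 
for lo in (.25,.35,.5,.7):
    H=allP[(allP[:,2]>lo)]; 
    if len(H):
        r_=np.linalg.norm(H[:,:2]-kn,axis=1); i=r_.argmin(); print(lo,len(H),"nearest",r_[i],H[i],H.min(0),H.max(0))
si,_=imaging.capture("scene")
cv2.imwrite("pics/dial0.png",np.hstack([dialimg("top",im,kn,yaw,N=390),dialimg("scene",si,kn,yaw,N=390)])[...,::-1])
E
```

```text
369 [0.5823009  0.00876133 0.22801701] [0.62729665 0.05681871 0.23913555] [0.60479878 0.03279002 0.23357628] [0.60436245 0.03302024 0.2332958 ]
yaw -18.075909263908997 sv [4.45709465 2.82975998]
[]
[]
[]
0.25 14230 nearest 0.2316672922499776 [ 0.52046845 -0.18292312  0.50513788] [ 0.36407358 -0.4833204   0.25000325] [ 0.97494817 -0.17633025  0.58191769]
0.35 11580 nearest 0.2316672922499776 [ 0.52046845 -0.18292312  0.50513788] [ 0.36407358 -0.35771962  0.35003052] [ 0.59833903 -0.17633025  0.58191769]
0.5 1823 nearest 0.2316672922499776 [ 0.52046845 -0.18292312  0.50513788] [ 0.36407358 -0.3146779   0.50000161] [ 0.59833903 -0.17633025  0.58191769]
```

View pics/dial0.png

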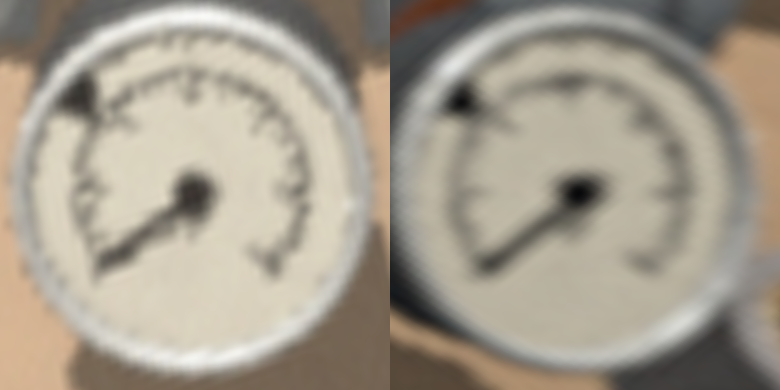

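Dial from both cameras: the needle is at about 6.5° of scale and the mark at about 84°. The gap of about 78° needs about 195° of knob, so probably 10 steps (200°). Now I move above the knob.

```bash
python3 -m handwheel '[[0,0,0,6,0],[0,0,0,14,0],[0,6,-6,16,0],[0,10,-12,16,0],[0,14,-18,16,0],[0,18,-24,16,0],[0,22,-31,16,0],[0,22,-31,16,0]]' 20
python3 -c "
from h import *;s=get_state();print(s['joints'].round(1),s['eef_rot'].round(1),s['tcp_pos'])"
```

```text
time_s: 1.85
tcp_pos: [0.3897, 0.3503, 0.3521]
eef_rot: [-180.0, -0.0, -15.0]
contact_force: [1.0, -0.5, -0.6]
gripper_width: 0.0878
gripper_force: 0.0
[ 63.4   2.4  -2.    0.  -85.6  11.5] [-180.   -0.  -15.] [0.38971559 0.35026624 0.35213328]
```

```bash
python3 -m handwheel '[[0,4,-5,0,8],[0,7,-10,0,16],[0,10.5,-15,0,24],[0,14,-20,0,32],[0,17,-25,0,40],[0,20.5,-30.5,0,40],[0,20.5,-30.5,0,40],[0,20.5,-30.5,0,40]]'
python3 - <<'E'
from h import *
s=get_state();print(s['joints'].round(1),s['eef_rot'].round(1),s['tcp_pos'])
im,d=imaging.capture("wrist"); cv2.imwrite("pics/w1.png",im[...,::-1])
k=imaging.get_calibration("wrist");H=np.array(k["hand_eye"]);R=Ro.from_euler("xyz",s["eef_rot"],degrees=True).as_matrix()
for f in finder.cut_out("wrist","knob_grip")[:1]:
    v,u=np.nonzero(f["region"]&(d>0)); z=d[v,u]
    p=np.c_[(u-k["cx"])/k["fx"]*z,(v-k["cy"])/k["fy"]*z,z]
    W=(p@H[:3,:3].T+H[:3,3])@R.T+s["tcp_pos"]; T=W[W[:,2]>np.percentile(W[:,2],95)-.008]
    print(f["p"],f["pixel"],len(T),T.min(0),T.max(0),(T.min(0)+T.max(0))/2,T.mean(0))
E
```

```text
time_s: 2.85
tcp_pos: [0.594, 0.0468, 0.3515]
eef_rot: [-180.0, 0.0, 24.9]
contact_force: [0.4, 0.7, 0.7]
gripper_width: 0.0874
gripper_force: 0.0
[ 23.3   9.7   6.3  -0.  -86.6  91.6] [-180.     0.    24.9] [0.59399144 0.0467598  0.35150376]
0.78 [275.8, 165.5] 2036 [0.58163038 0.00724286 0.22676497] [0.63082118 0.05648042 0.236055  ] [0.60622578 0.03186164 0.23140998] [0.60713559 0.03233901 0.2327307 ]
```

View pics/w1.png

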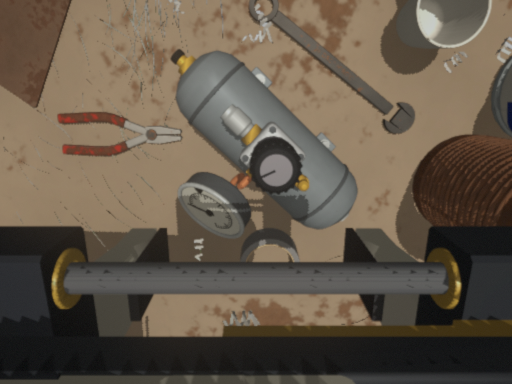

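The wrist view shows the knob at (275,165), the gauge left of it at (213,205), and nothing above the knob. The knob axis is about (0.6055, 0.0325). I'll settle and lower.

```bash
python3 -m handwheel '[[0,0,0,0,0],[0,0,0,0,0]]'
```

```text
time_s: 3.2
tcp_pos: [0.5937, 0.0481, 0.3522]
eef_rot: [-180.0, -0.0, 25.0]
contact_force: [-0.2, 0.0, -0.1]
gripper_width: 0.0877
gripper_force: 0.0
```

```bash
python3 -m handwheel '[[0,1.2,-1.55,0,0],[0,1.2,-1.55,-4,0],[0,1.2,-1.55,-8,0],[0,1.2,-1.55,-11,0],[0,1.2,-1.55,-13.5,0],[0,1.2,-1.55,-15.9,0],[0,1.2,-1.55,-15.9,0],[0,1.2,-1.55,-15.9,0]]'
```

```text
time_s: 4.2
tcp_pos: [0.6069, 0.0314, 0.1938]
eef_rot: [180.0, -0.1, 25.0]
contact_force: [-0.2, 0.5, 0.5]
gripper_width: 0.0876
gripper_force: 0.0
```

```bash
python3 -m handwheel '[[1,0,0,0,0],[1,0,0,0,0],[1,0,0,0,0],[1,0,0,0,0],[1,0,0,0,0],[1,0,0,0,0]]' 30
```

```text
time_s: 4.95
tcp_pos: [0.606, 0.0317, 0.1929]
eef_rot: [180.0, -0.0, 24.9]
contact_force: [-1.2, 0.1, 2.4]
gripper_width: 0.0488
gripper_force: 30.0
```

Good hold and low side force. Pull up.

```bash
python3 -m handwheel '[[1,0,0,0.4,0],[1,0,0,0.8,0],[1,0,0,1.1,0],[1,0,0,1.25,0],[1,0,0,1.25,0],[1,0,0,1.25,0]]'
python3 - <<'E'
from h import *
s=get_state();print(s["contact_force"],s["moment"],s["gripper_width"])
im,d=imaging.capture("scene")
f=finder.cut_out("scene","knob_grip")[:1]
im2,_=imaging.capture("top"); im3,_=imaging.capture("wrist"); 
k=np.array([.6055,.0325])
cv2.imwrite("pics/d1.png",np.hstack([dialimg("top",im2,k,-18,N=390),dialimg("scene",im,k,-18,N=390)])[...,::-1])
E
```

```text
time_s: 5.7
tcp_pos: [0.6058, 0.0317, 0.2051]
eef_rot: [-180.0, 0.0, 24.9]
contact_force: [0.7, 0.3, -7.2]
gripper_width: 0.0489
gripper_force: 30.0
[ 0.6638327   0.34999584 -7.21576419] [-0.02596726 -0.56900223 -0.07478563] 0.048895777260789135
```

View pics/d1.png

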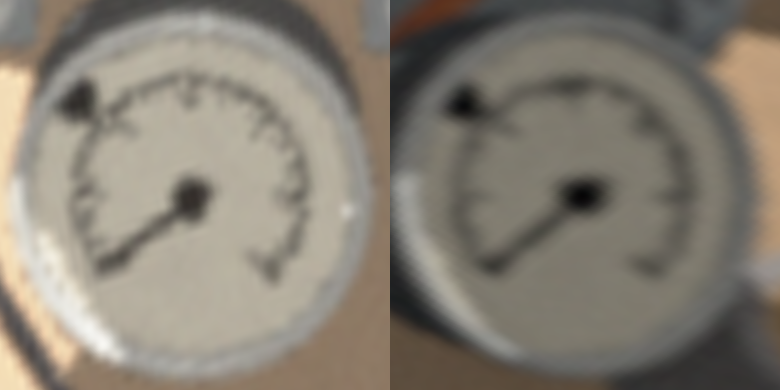

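Both dials are still visible with the arm in place, and needle and mark are unchanged. I'll check the stop, then turn about 90°.

```bash
python3 -m handwheel '[[1,0,0,0.1,0],[1,0,0,0.15,0],[1,0,0,0.15,0]]'
```

```text
time_s: 6.28
tcp_pos: [0.6055, 0.0316, 0.2053]
eef_rot: [-180.0, 0.1, 24.9]
contact_force: [5.0, -1.0, -19.0]
gripper_width: 0.0485
gripper_force: 30.0
```

```bash
python3 -m handwheel '[[1,0,0,-0.15,0],[1,0,0,-0.15,-10],[1,0,0,-0.15,-20],[1,0,0,-0.15,-30],[1,0,0,-0.15,-40],[1,0,0,-0.15,-50],[1,0,0,-0.15,-60],[1,0,0,-0.15,-60]]'
python3 -m handwheel '[[1,0,0,0,-10],[1,0,0,0,-20],[1,0,0,0,-30],[1,0,0,0,-40],[1,0,0,0,-50],[1,0,0,0,-60],[1,0,0,0,-60],[1,0,0,0,-60]]'
cat > look.py <<'E'
from h import *; import sys
k=np.array([.6055,.0325]); s=get_state(); print(s["joints"].round(1),s["moment"].round(2))
out=[]
for cam in("top","scene"):
    im,_=imaging.capture(cam); D=dialimg(cam,im,k,-18,N=390); out.append(D)
    g=cv2.GaussianBlur(cv2.cvtColor(D,cv2.COLOR_RGB2GRAY),(0,0),1.5).astype(float)
    sc=195/56.; u,v=np.meshgrid(np.arange(390),np.arange(390))
    # hub = dark centroid near middle
    m=((u-195)**2+(v-195)**2<22**2); w=np.where(m,np.clip(np.percentile(g[m],60)-g,0,None),0); cx,cy=(u*w).sum()/w.sum(),(v*w).sum()/w.sum()
    th=np.radians(np.arange(-5,275,.5)); 
    def prof(r0,r1):
        R=np.arange(r0,r1,.5)*sc; a=th-np.pi*.75
        X=(cx+R[:,None]*np.sin(a)).astype(np.float32);Y=(cy-R[:,None]*np.cos(a)).astype(np.float32)
        return cv2.remap(g.astype(np.float32),X,Y,1).mean(0)
    def peak(p):
        i=p.argmin(); w=np.clip(np.median(p)-15-p,0,None); w[abs(np.arange(len(p))-i)>20]=0
        return np.degrees((th*w).sum()/w.sum())
    n,mk=peak(prof(10,25)),peak(prof(37,44)); print(cam,(round(cx,1),round(cy,1)),"needle",n.round(1),"mark",mk.round(1),"knob deg to go",((mk-n)/.4).round(1))
if len(sys.argv)>1: cv2.imwrite(sys.argv[1],np.hstack(out)[...,::-1])
E
python3 look.py pics/d2.png
```

```text
time_s: 7.28
tcp_pos: [0.6059, 0.0321, 0.2052]
eef_rot: [-180.0, 0.0, -35.0]
contact_force: [1.7, 2.0, -12.8]
gripper_width: 0.0488
gripper_force: 30.0
time_s: 8.28
tcp_pos: [0.6062, 0.0321, 0.2052]
eef_rot: [-180.0, 0.0, -94.7]
contact_force: [5.0, 3.6, -13.5]
gripper_width: 0.0487
gripper_force: 30.0
[ 21.4  13.7  -7.2  -0.  -69.1 -26.1] [ 1.23 -1.71 -0.03]
top (np.float64(192.6), np.float64(200.8)) needle 53.0 mark 85.0 knob deg to go 80.0
scene (np.float64(192.8), np.float64(197.3)) needle nan mark 83.0 knob deg to go nanlook.py:17: RuntimeWarning: invalid value encountered in scalar divide
  return np.degrees((th*w).sum()/w.sum())
```

View pics/d2.png

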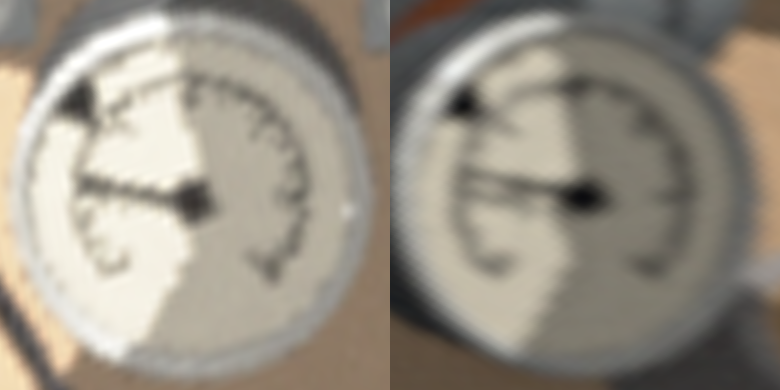

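The needle stands at about 53° and follows the knob (120° turned). The mark is at about 84–85°, so 80° of knob remain, which agrees with 10 steps in total. I'll turn 80° more and check before pushing down.

```bash
sed -i 's/np.median(p)-15-p/np.median(p[max(0,i-30):i+30])-p/' look.py
python3 -m handwheel '[[1,0,0,0,-10],[1,0,0,0,-20],[1,0,0,0,-30],[1,0,0,0,-40],[1,0,0,0,-50],[1,0,0,0,-60],[1,0,0,0,-60],[1,0,0,0,-60]]'
python3 -m handwheel '[[1,0,0,0,-10],[1,0,0,0,-20],[1,0,0,0,-20],[1,0,0,0,-20]]'
python3 look.py pics/d3.png
```

```text
time_s: 9.38
tcp_pos: [0.6063, 0.0319, 0.2052]
eef_rot: [180.0, 0.0, -154.8]
contact_force: [5.2, 2.9, -15.2]
gripper_width: 0.0487
gripper_force: 30.0
time_s: 9.88
tcp_pos: [0.6064, 0.0319, 0.2052]
eef_rot: [180.0, 0.0, -174.8]
contact_force: [4.3, 2.3, -14.0]
gripper_width: 0.0488
gripper_force: 30.0
[  21.4   13.7   -7.2   -0.   -69.1 -106.2] [ 1.   -2.07 -0.  ]
top (np.float64(192.2), np.float64(200.9)) needle 89.7 mark 85.9 knob deg to go -9.7
scene (np.float64(193.0), np.float64(197.6)) needle 91.0 mark 83.3 knob deg to go -19.2
```

View pics/d3.png

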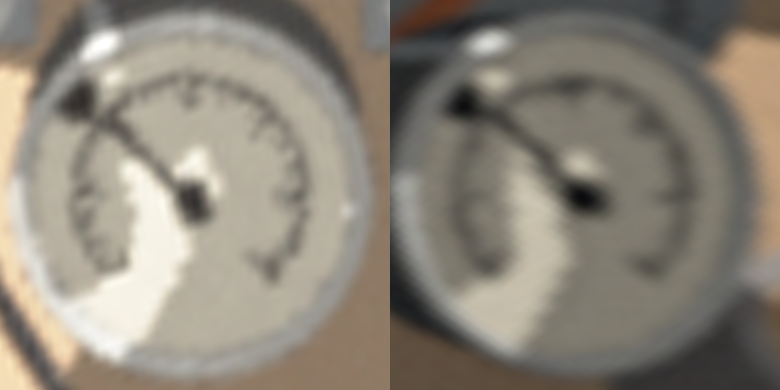

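The needle now points at or slightly past the mark: tip at about (108,110), mark at (78,99) in the left view. Shadow blurs the reading. I'll let go with the knob up and look at the dial closely with the wrist camera.

```bash
python3 -m handwheel '[[0,0,0,0,0],[0,0,0,0,0],[0,0,0,0,0],[0,0,0,0,0],[0,0,0,4,0],[0,0,0,8,0],[0,0,0,10,0],[0,0,0,10,0]]'
python3 - <<'E'
from h import *
s=get_state();k=imaging.get_calibration("wrist");H=np.array(k["hand_eye"]);print(H.round(3),k["fx"])
R=Ro.from_euler("xyz",s["eef_rot"],degrees=True).as_matrix();print("cam",R@H[:3,3]+s["tcp_pos"],"dir",R@H[:3,2])
a=np.radians(-18);c=np.r_[.6055-.115*np.cos(a),.0325-.115*np.sin(a),.108]
p=(R.T@(c-s["tcp_pos"])-H[:3,3])@H[:3,:3];print("gauge",c,"cam coords",p,p[:2]/p[2]*k["fx"]+[k["cx"],k["cy"]])
E
```

```text
time_s: 10.98
tcp_pos: [0.6068, 0.0317, 0.3075]
eef_rot: [180.0, 0.2, -175.0]
contact_force: [-0.0, 0.1, 0.5]
gripper_width: 0.0875
gripper_force: 0.0
[[-0.001 -0.962 -0.271  0.073]
 [ 1.    -0.001  0.    -0.001]
 [-0.    -0.271  0.962 -0.192]
 [ 0.     0.     0.     1.   ]] 344.2503223313856
cam [0.5331304  0.02439318 0.49928013] dir [ 0.27385395  0.02455533 -0.96145777]
gauge [0.4961285  0.06803695 0.108     ] cam coords [ 0.04629299 -0.13943022  0.3671379 ] [299.20008376  59.49477642]
```

```bash
python3 -m handwheel '[[0,-5,2,0,0],[0,-9,4,0,0],[0,-9,4,-2.5,0],[0,-9,4,-2.5,0],[0,-9,4,-2.5,0]]'
python3 - <<'E'
from h import *
s=get_state(); im,d=imaging.capture("wrist"); cv2.imwrite("w2raw.png",im[...,::-1])
k=np.array([.6055,.0325])
D=dialimg("wrist",im,k,-18,pose=s,N=560); cv2.imwrite("pics/d4.png",D[...,::-1])
E
```

```text
time_s: 11.6
tcp_pos: [0.5164, 0.0714, 0.2805]
eef_rot: [-180.0, -0.0, -175.1]
contact_force: [-0.7, -0.8, 0.3]
gripper_width: 0.0876
gripper_force: 0.0
```

View pics/d4.png

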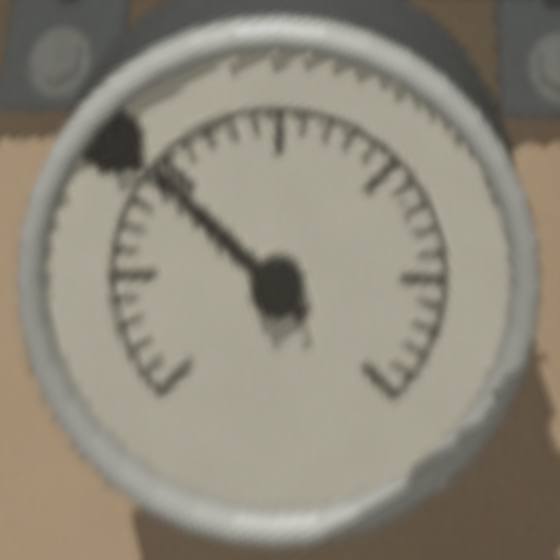

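The close view shows the needle tip at (155,170) and the wedge at (117,142), with a clear tick circle centred at about (279,278). I'll fit the ticks, the wedge and the needle's direction to settle the step.

```bash
cat > fit.py <<'E'
from h import *
from scipy.optimize import minimize
D=cv2.imread("pics/d4.png"); g=cv2.cvtColor(D,cv2.COLOR_BGR2GRAY).astype(np.float32)
def pol(p,R,th):
    cx,cy,sx,sy,rot,sh=p; a=np.radians(th-135+rot); 
    ux,uy=np.sin(a),np.cos(a)
    X=cx+R[:,None]*(sx*ux+sh*uy); Y=cy-R[:,None]*sy*uy
    return cv2.remap(g,X.astype(np.float32),Y.astype(np.float32),1,borderMode=cv2.BORDER_REPLICATE)
th=np.arange(-3,273,.5); use=(th<70)|(th>100)
d=abs((th+4.5)%9-4.5); tick=np.exp(-(d/1.3)**2)
dl=abs((th+22.5)%45-22.5); lng=np.exp(-(dl/1.6)**2)
def cost(p):
    a=pol(p,np.arange(.90,.99,.02)*165,th); b=pol(p,np.arange(.76,.86,.02)*165,th)
    o=pol(p,np.arange(1.04,1.08,.02)*165,th)
    return ((a.mean(0)*(tick-tick.mean()))[use].mean()+(b.mean(0)*(lng-lng.mean()))[use].mean()*1.5-.05*o[:,use].mean())
best=min((minimize(cost,[279+i,278+j,1,1,0,0],method="Nelder-Mead",options=dict(maxiter=3000,initial_simplex=np.array([279+i,278+j,1,1,0,0])+np.vstack([np.zeros(6),np.diag([4,4,.03,.03,1.5,.02])]))) for i in(-4,0,4) for j in(-4,0,4)),key=lambda r:r.fun)
p=best.x; print(p.round(3),best.fun)
A=np.array([[p[2],p[5]],[0,-p[3]]])
def ang(v): q=np.linalg.solve(A,v); return np.degrees(np.arctan2(q[0],q[1]))+135-p[4]
t2=np.arange(60,110,.25)
m=pol(p,np.arange(1.12,1.32,.02)*165,t2); w=np.clip(100-m,0,None)
print("mark per radius",[(w[i]@t2/w[i].sum()).round(1) for i in range(len(w)) if w[i].sum()>50])
# needle: dark pixels between hub and ticks
v,u=np.mgrid[:560,:560]; rr=np.hypot(u-279,v-282); an=np.degrees(np.arctan2(u-279,282-v))
for r0,r1,T in((35,115,90),(35,115,75),(45,110,90),(35,95,80)):
    M=(rr>r0)&(rr<r1)&(abs(an+47)<15)&(g<T)
    P=np.c_[u[M],v[M]].astype(np.float32); vx,vy,x0,y0=cv2.fitLine(P,cv2.DIST_HUBER,0,.01,.01).ravel()
    s=-1 if vx>0 else 1; print("needle",M.sum(),ang([s*vx,s*vy]).round(2),"line x at y=278+-:",x0+vx/vy*(287-y0))
E
python3 fit.py
```

```text
[ 2.77721e+02  2.76794e+02  1.01000e+00  1.01300e+00  8.01000e-01
 -6.00000e-03] -18.425639285561232
mark per radius [np.float64(83.0), np.float64(82.9), np.float64(83.2), np.float64(83.5), np.float64(83.5), np.float64(83.3), np.float64(83.4), np.float64(83.7), np.float64(83.9), np.float64(83.8)]
needle 859 88.0 line x at y=278+-: 273.76172
needle 569 88.5 line x at y=278+-: 272.74234
needle 725 89.03 line x at y=278+-: 271.474
needle 516 88.29 line x at y=278+-: 273.18915
```

```bash
python3 -m handwheel '[[0,-5,1,0,-10],[0,-10,2.3,0,-20],[0,-10.3,2.3,-3,-23],[0,-10.3,2.3,-6,-23],[0,-10.3,2.3,-6,-23],[0,-10.3,2.3,-6,-23]]'
python3 - <<'E'
from h import *
s=get_state(); im,d=imaging.capture("wrist")
k=np.array([.6055,.0325])
D=dialimg("wrist",im,k,-18,pose=s,N=560); cv2.imwrite("pics/d5.png",D[...,::-1])
E
```

```text
time_s: 12.4
tcp_pos: [0.4141, 0.0948, 0.2216]
eef_rot: [180.0, 0.1, 161.9]
contact_force: [0.6, 0.2, -0.1]
gripper_width: 0.0877
gripper_force: 0.0
```

View pics/d5.png

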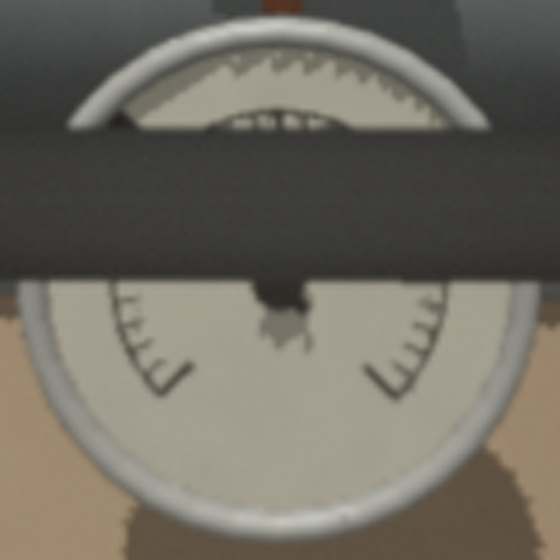

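The gripper's rod (rows 130–280) hides the needle in this view. I'll move 5.5 cm forward, out from behind it.

```bash
python3 -m handwheel '[[0,3,-1,0,0],[0,5.2,-1.7,0,0],[0,5.2,-1.7,0,0],[0,5.2,-1.7,0,0]]'
python3 - <<'E'
from h import *
s=get_state(); ims=[imaging.capture("wrist")[0].astype(float) for _ in range(4)]; im=np.mean(ims,0).astype(np.uint8)
k=np.array([.6055,.0325])
cv2.imwrite("d6.png",dialimg("wrist",im,k,-18,pose=s,N=560)[...,::-1])
cv2.imwrite("pics/d6.png",dialimg("wrist",im,k,-18,pose=s,N=600,half=.046)[...,::-1])
E
sed 's#pics/d4.png#d6.png#' fit.py > fit2.py; python3 fit2.py
```

```text
time_s: 12.95
tcp_pos: [0.4651, 0.0776, 0.2208]
eef_rot: [180.0, 0.0, 161.9]
contact_force: [1.0, -0.4, -0.2]
gripper_width: 0.0876
gripper_force: 0.0
[ 2.78468e+02  2.76623e+02  1.00600e+00  1.00800e+00  7.64000e-01
 -5.00000e-03] -19.740404279324586
mark per radius [np.float64(83.5), np.float64(83.5), np.float64(83.4), np.float64(83.4), np.float64(83.6), np.float64(83.6), np.float64(83.6), np.float64(83.7), np.float64(83.8), np.float64(83.8)]
needle 963 88.61 line x at y=278+-: 278.97922
needle 682 88.45 line x at y=278+-: 279.515
needle 809 88.54 line x at y=278+-: 279.07513
needle 603 88.94 line x at y=278+-: 278.67142
```

View pics/d6.png

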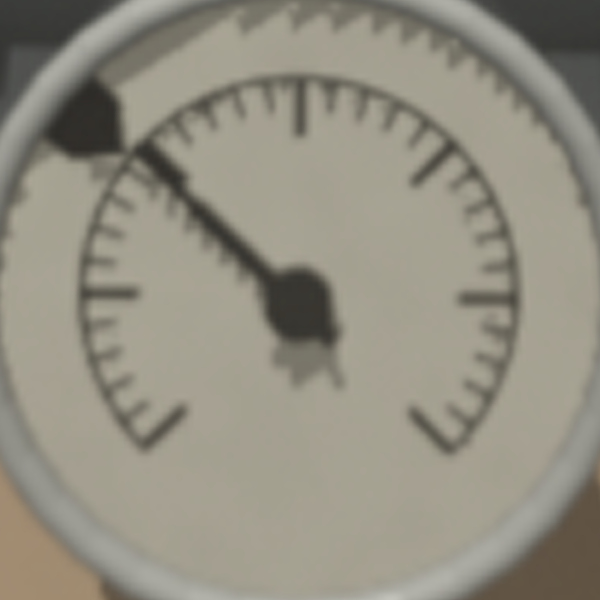

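The close view shows the wedge at (88,118), its tip at about (125,155) and the needle tip at (138,148). So the needle is about 4° past the mark's centre, and a step is 8°. To settle which step is right, I'll back off and compare start and current needle angles with the same method.

```bash
python3 -m handwheel '[[0,0,5,6,0],[0,0,10,12,0],[0,0,16,14,0],[0,0,22,14,0],[0,0,25,14,0],[0,0,25,14,0]]'
cat > cmp.py <<'E'
from h import *
k=np.array([.6055,.0325])
def meas(cam,im,tag):
    D=dialimg(cam,im,k,-18,N=560); g=cv2.cvtColor(D,cv2.COLOR_RGB2GRAY).astype(np.float32)
    cv2.imwrite(f"{tag}_{cam}.png",D[...,::-1])
    bg=np.median(g[200:360,200:360]); dark=np.clip(bg-25-g,0,None)
    v,u=np.mgrid[:560,:560]
    m=np.hypot(u-278,v-282)<26; 
    for _ in range(4):
        w=dark*m; hx,hy=(u*w).sum()/w.sum(),(v*w).sum()/w.sum(); m=np.hypot(u-hx,v-hy)<26
    res=[]
    for c in((hx,hy),(278,278)):
        th=np.arange(-10,120,.5); R=np.arange(50,112,2.)[:,None] 
        a=np.radians(th-135); P=cv2.remap(dark,(c[0]+R*np.sin(a)).astype(np.float32),(c[1]-R*np.cos(a)).astype(np.float32),1)
        i=P.sum(0).argmax(); t0=th[i]; an=np.degrees(np.arctan2(u-c[0],c[1]-v))+135; an=(an+180)%360-180
        rr=np.hypot(u-c[0],v-c[1]); M=(abs(an-t0)<14)&(rr>45)&(rr<112); w=dark[M]; x,y=u[M],v[M]
        C=np.cov(np.c_[x,y].T,aweights=w); d=np.linalg.eigh(C)[1][:,1]; mx,my=(x*w).sum()/w.sum(),(y*w).sum()/w.sum()
        if d@[mx-c[0],my-c[1]]<0:d=-d
        res.append((round(np.degrees(np.arctan2(d[0],-d[1]))+135,1), round(np.degrees(np.arctan2(mx-c[0],c[1]-my))+135,1)))
    an=np.degrees(np.arctan2(u-278,278-v))+135; rr=np.hypot(u-278,v-278); M=(abs(an-84)<14)&(rr>190)&(rr<222); w=np.clip(dark[M]-40,0,None)
    mx,my=(u[M]*w).sum()/w.sum(),(v[M]*w).sum()/w.sum()
    print(tag,cam,"bg",bg,"hub",round(hx,1),round(hy,1),"needle(dir,from hub),(dir,from centre)",res,"mark xy",round(mx,1),round(my,1),"ang centre/hub",round(np.degrees(np.arctan2(mx-278,278-my))+135,1),round(np.degrees(np.arctan2(mx-hx,hy-my))+135,1))
if __name__=="__main__":
    for cam in("top","scene"):
        meas(cam,cv2.imread(f"pics/{cam}0.png")[...,::-1].copy(),"start")
        im=np.mean([imaging.capture(cam)[0].astype(float) for _ in range(3)],0).astype(np.uint8); meas(cam,im,"now")
E
python3 cmp.py
```

```text
time_s: 13.9
tcp_pos: [0.4642, 0.3309, 0.3593]
eef_rot: [-179.9, -0.0, 162.1]
contact_force: [-0.1, -0.7, -0.8]
gripper_width: 0.0875
gripper_force: 0.0
start top bg 208.0 hub 276.4 286.5 needle(dir,from hub),(dir,from centre) [(np.float64(7.9), np.float64(5.5)), (np.float64(7.2), np.float64(1.3))] mark xy 115.5 148.1 ang centre/hub 83.6 85.7
now top bg 217.0 hub 275.2 286.3 needle(dir,from hub),(dir,from centre) [(np.float64(89.0), np.float64(85.9)), (np.float64(88.5), np.float64(80.4))] mark xy 115.5 148.1 ang centre/hub 83.6 85.9
start scene bg 176.0 hub 275.5 283.4 needle(dir,from hub),(dir,from centre) [(np.float64(8.2), np.float64(4.4)), (np.float64(8.5), np.float64(2.3))] mark xy 110.1 153.1 ang centre/hub 81.7 83.2
now scene bg 168.0 hub 274.6 283.1 needle(dir,from hub),(dir,from centre) [(np.float64(89.5), np.float64(90.0)), (np.float64(88.8), np.float64(85.6))] mark xy 109.9 152.9 ang centre/hub 81.7 83.3
```

Start-to-now needle rotation is about 81°, so the knob hasn't slipped, but the excess over the mark is close to half a step. I'll take one closer look, more nearly along the dial's normal, by turning the camera sideways.

```bash
python3 -m handwheel '[[0,-3,-3,0,10],[0,-6.9,-6,0,20],[0,-6.9,-11,0,30],[0,-6.9,-15.3,0,40],[0,-6.9,-15.3,-3,50],[0,-6.9,-15.3,-3,60],[0,-6.9,-15.3,-3,70],[0,-6.9,-15.3,-3,80]]'
python3 -m handwheel '[[0,0,0,0,10],[0,0,0,-5,10],[0,0,0,-10,10],[0,0,0,-15,10],[0,0,0,-19,10],[0,0,0,-19,10],[0,0,0,-19,10]]'
python3 - <<'E'
from h import *
s=get_state(); im=np.mean([imaging.capture("wrist")[0].astype(float) for _ in range(4)],0).astype(np.uint8)
k=np.array([.6055,.0325])
cv2.imwrite("d7.png",dialimg("wrist",im,k,-18,pose=s,N=560)[...,::-1])
H=np.array(imaging.get_calibration("wrist")["hand_eye"]);R=Ro.from_euler("xyz",s["eef_rot"],degrees=True).as_matrix();cam=R@H[:3,3]+s["tcp_pos"]
a=np.radians(-18);c=np.r_[.6055-.115*np.cos(a),.0325-.115*np.sin(a),.108];x=np.array([np.cos(a),np.sin(a),0]);n=(-x+[0,0,1])/2**.5
v=(cam-c)/np.linalg.norm(cam-c);print("off normal",np.degrees(np.arccos(v@n)),np.linalg.norm(cam-c))
g=cv2.imread("d7.png",0); print("valid rows of dial:",[(y,int((g[y]>5).sum())) for y in range(0,560,60)])
g=cv2.resize(g,(56,56),interpolation=cv2.INTER_AREA)
print("\n".join("".join("@#+. "[min(4,int(p)//36)] for p in row) for row in g[6:40]))
E
sed 's#pics/d4.png#d7.png#' fit.py > fit3.py; python3 fit3.py
```

```text
time_s: 15.2
tcp_pos: [0.3959, 0.1736, 0.3307]
eef_rot: [-180.0, 0.1, -117.8]
contact_force: [0.0, 0.3, -0.1]
gripper_width: 0.0875
gripper_force: 0.0
time_s: 16.08
tcp_pos: [0.397, 0.175, 0.1421]
eef_rot: [-179.9, 0.1, -108.1]
contact_force: [0.0, -0.7, 0.5]
gripper_width: 0.0876
gripper_force: 0.0
off normal 15.614370238811405 0.2595128726157309
valid rows of dial: [(0, 0), (60, 0), (120, 206), (180, 545), (240, 555), (300, 560), (360, 560), (420, 560), (480, 560), (540, 560)]
@@@@@@@@@@@@@@@@@@@@@@@@@@@@@@@@@@@@@@@@@@@@@@@@@@@@@@@@
@@@@@@@@@@@@@@@@@@@@@@@@@@@@@@@@@@@@@@@@@@@@@@@@@@@@@@@@
@@@@@@@@@@@@@@@@@@@@@@@@@@@@@@@@@@@@@@@@@@@@@@@@@@@@@@@@
####@@@@@@@@@@@@@@@@@@@@@@@@@@@@@@@@@@@@@@@@@@@@@@@@@@@@
########..+@@@@@@@@@@@@@@@@@@@@@@@@@@@@@@@@@@@@@@@@@@@@@
#######+ .+##+..+#@@@@@@@@@@@@@@@@@@@@@@@@@@@@@@@@@@@@@@
######+ .+####.     +###@@@@@@@@@@@@@@@@@@@@@@@@@@@@@@@@
######. .#####+   .++. . ..+##@@@@@@@@@@@@@@@@@@@@@@@@@@
#####+ .+#####+  .+...     .+   .+##@@@@@@@@@@@@@@@@@@@@
#####..+######+.....       ..       ...###@@@@@@@@@@@@@@
####+ .+++####++#+                  . .++   .+
[... 1101 characters left out ...]
      .... ..                .. ....      .......
.......       +. .+                 .+. .+       .......
........      ...+                   .+...      ........
........       .+                     .+.       ........
[ 2.79889e+02  2.78000e+02  9.99000e-01  9.97000e-01  5.67000e-01
 -1.00000e-03] -18.9511208521608
mark per radius [np.float64(97.8), np.float64(97.0), np.float64(96.4), np.float64(95.9), np.float64(95.6), np.float64(95.3), np.float64(95.1), np.float64(95.1), np.float64(95.2), np.float64(95.2)]
needle 1070 88.68 line x at y=278+-: 283.39188
needle 905 88.67 line x at y=278+-: 283.58463
needle 893 88.74 line x at y=278+-: 283.17758
needle 749 89.4 line x at y=278+-: 282.26685
```

```bash
cat >> fit3.py <<'E'
print("hub etc")
t3=np.arange(66,102,.25)
for rm in range(33,46):
    q=pol(p,np.array([rm*5.0]),t3)[0]; dk=(q<95); 
    i=np.nonzero(dk)[0]; runs=np.split(i,np.nonzero(np.diff(i)>1)[0]+1)
    print(rm,[(t3[r_[0]],t3[r_[-1]],round(t3[r_].mean(),1),int(q[r_].min())) for r_ in runs if len(r_)])
v,u=np.mgrid[:560,:560]
for T in(60,80):
    M=(np.hypot(u-280,v-282)<24)&(g<T); print("hub",u[M].mean(),v[M].mean())
E
python3 fit3.py | sed -n '/hub etc/,$p'; sed 's#d7.png#d6.png#' fit3.py>fit4.py; python3 fit4.py| sed -n '/hub etc/,$p'
```

```text
hub etc
33 [(np.float64(70.5), np.float64(73.25), np.float64(71.9), 68), (np.float64(79.5), np.float64(82.75), np.float64(81.1), 62), (np.float64(85.0), np.float64(92.0), np.float64(88.5), 42), (np.float64(93.0), np.float64(94.75), np.float64(93.9), 84), (np.float64(97.25), np.float64(100.25), np.float64(98.8), 67)]
34 [(np.float64(78.25), np.float64(80.25), np.float64(79.2), 87), (np.float64(85.75), np.float64(89.25), np.float64(87.5), 50)]
35 [(np.float64(83.5), np.float64(84.5), np.float64(84.0), 79)]
36 [(np.float64(81.75), np.float64(86.25), np.float64(84.0), 42)]
37 [(np.float64(80.5), np.float64(87.5), np.float64(84.0), 40)]
38 [(np.float64(78.75), np.float64(88.75), np.float64(83.8), 40)]
39 [(np.float64(77.5), np.float64(90.25), np.float64(83.9), 38), (np.float64(101.25), np.float64(101.75), np.float64(101.5), 6)]
40 [(np.float64(76.75), np.float64(91.25), np.float64(84.0), 38), (np.float64(99.5), np.float64(101.75), np.float64(100.6), 0)]
41 [(np.float64(76.0), np.float64(92.0), np.float64(84.0), 37), (np.float64(98.25), np.float64(101.75), np.float64(100.0), 0)]
42 [(np.fl
[... 788 characters left out ...]
loat64(86.0), np.float64(83.6), 53)]
37 [(np.float64(79.5), np.float64(87.5), np.float64(83.5), 45)]
38 [(np.float64(78.0), np.float64(88.75), np.float64(83.4), 46)]
39 [(np.float64(77.0), np.float64(90.0), np.float64(83.5), 45)]
40 [(np.float64(76.0), np.float64(91.25), np.float64(83.6), 45)]
41 [(np.float64(75.75), np.float64(91.5), np.float64(83.6), 45)]
42 [(np.float64(75.75), np.float64(91.75), np.float64(83.8), 45)]
43 [(np.float64(75.5), np.float64(92.0), np.float64(83.8), 44)]
44 [(np.float64(75.5), np.float64(92.0), np.float64(83.8), 43)]
45 [(np.float64(75.5), np.float64(92.0), np.float64(83.8), 46)]
hub 278.2509627727856 283.50256739409497
hub 279.41311852704257 282.22554660529346
```

At 15.6° off the normal the mark reads 84.0–84.5° and the needle about 88.5°. The start reading plus 10 steps gives about 87.5°. The needle is inside the wedge, and this step is nearer (+3°) than the one before (−5°), so I'll lock here. First I go back over the knob.

```bash
python3 -m handwheel '[[0,0,0,6,0],[0,0,0,12,0],[0,0,0,18,0],[0,5,-3.5,19,0],[0,10,-7,19,0],[0,15.5,-10.5,19,0],[0,20.9,-14.3,19,0],[0,20.9,-14.3,19,0]]'
python3 -m handwheel '[[0,0,0,0,0],[0,0,0,0,0]]'
```

```text
time_s: 17.27
tcp_pos: [0.6071, 0.0292, 0.3289]
eef_rot: [179.9, -0.1, -108.3]
contact_force: [-1.1, 0.6, -0.3]
gripper_width: 0.0877
gripper_force: 0.0
time_s: 17.52
tcp_pos: [0.6044, 0.0323, 0.3313]
eef_rot: [-179.9, 0.1, -108.0]
contact_force: [-1.1, 0.5, 0.0]
gripper_width: 0.0874
gripper_force: 0.0
```

```bash
python3 -m handwheel '[[0,0.1,0,-4,0],[0,0.1,0,-8,0],[0,0.1,0,-11,0],[0,0.1,0,-12.6,0],[0,0.1,0,-12.6,0],[1,0.1,0,-12.6,0],[1,0.1,0,-12.6,0],[1,0.1,0,-12.6,0]]' 15
python3 -m handwheel '[[1,0,0,0,0],[1,0,0,0,0],[1,0,0,0,3],[1,0,0,0,3]]'
python3 - <<'E'
from cmp import *
for cam in("top","scene"): meas(cam,imaging.capture(cam)[0],"regrip")
E
```

```text
time_s: 18.52
tcp_pos: [0.6064, 0.0317, 0.205]
eef_rot: [-179.9, 0.0, -108.1]
contact_force: [-0.3, -0.7, -0.4]
gripper_width: 0.0631
gripper_force: 0.0
time_s: 19.02
tcp_pos: [0.6062, 0.0316, 0.2045]
eef_rot: [-180.0, -0.0, -105.1]
contact_force: [0.3, 0.0, 1.9]
gripper_width: 0.0492
gripper_force: 15.0
regrip top bg 175.0 hub 275.9 284.1 needle(dir,from hub),(dir,from centre) [(np.float64(80.5), np.float64(81.5)), (np.float64(80.9), np.float64(75.2))] mark xy 114.1 146.7 ang centre/hub 83.7 85.3
regrip scene bg 123.0 hub 276.4 281.8 needle(dir,from hub),(dir,from centre) [(np.float64(100.9), np.float64(89.7)), (np.float64(100.8), np.float64(86.2))] mark xy 106.3 151.4 ang centre/hub 81.4 82.5
```

```bash
python3 -m handwheel '[[1,0,0,-0.3,0],[1,0,0,-0.6,0],[1,0,0,-0.9,0],[1,0,0,-1.2,0],[1,0,0,-1.3,0],[1,0,0,-1.3,0],[1,0,0,-1.3,0]]'
```

```text
time_s: 20.0
tcp_pos: [0.6063, 0.0316, 0.1922]
eef_rot: [-179.9, 0.0, -105.1]
contact_force: [-2.2, -0.7, 9.0]
gripper_width: 0.0493
gripper_force: 15.0
```

It went down 12.3 mm. I'll let go, rise and check the knob height and the needle.

```bash
python3 -m handwheel '[[0,0,0,0.13,0],[0,0,0,0.13,0],[0,0,0,0.13,0],[0,0,0,0.13,0],[0,0,0,4,0],[0,0,0,8,0],[0,0,0,10,0],[0,0,0,10,0]]'
python3 - <<'E'
from cmp import *
s=get_state();im,d=imaging.capture("wrist");kk=imaging.get_calibration("wrist");H=np.array(kk["hand_eye"]);R=Ro.from_euler("xyz",s["eef_rot"],degrees=True).as_matrix()
v,u=np.nonzero(d>0);z=d[v,u];p=np.c_[(u-kk["cx"])/kk["fx"]*z,(v-kk["cy"])/kk["fy"]*z,z];W=(p@H[:3,:3].T+H[:3,3])@R.T+s["tcp_pos"]
m=np.hypot(W[:,0]-.6055,W[:,1]-.0325)<.02; m&=(W[:,2]<.26)&(W[:,2]>.2);print("wrist knob top z",m.sum(),np.median(W[m,2]) if m.any() else None)
for cam in("top","scene"):
    im,d=imaging.capture(cam); P=cloud(cam,d>0,d); m=(np.hypot(P[:,0]-.6055,P[:,1]-.0325)<.018)&(P[:,2]<.26)&(P[:,2]>.2); print(cam,m.sum(),np.median(P[m,2]) if m.any() else None); meas(cam,im,"locked")
E
```

```text
time_s: 21.0
tcp_pos: [0.6068, 0.0319, 0.293]
eef_rot: [-179.8, 0.1, -105.1]
contact_force: [0.4, -0.2, -0.4]
gripper_width: 0.0875
gripper_force: 0.0
wrist knob top z 2049 0.2335179936956326
top 104 0.23436730238895132
locked top bg 219.0 hub 274.6 287.1 needle(dir,from hub),(dir,from centre) [(np.float64(87.8), np.float64(82.9)), (np.float64(87.2), np.float64(75.9))] mark xy 115.1 147.8 ang centre/hub 83.6 86.1
scene 84 0.23353833483942266
locked scene bg 131.0 hub 275.5 283.7 needle(dir,from hub),(dir,from centre) [(np.float64(34.0), np.float64(87.5)), (np.float64(55.6), np.float64(79.7))] mark xy 106.9 151.8 ang centre/hub 81.4 83.0
```

The knob is fully down (top at 0.2335, same as at the start). One last accurate dial reading from the sideways pose.

```bash
python3 -m handwheel '[[0,0,0,4,0],[0,-5,3.5,4,-3],[0,-10,7,4,-3],[0,-15.5,10.5,4,-3],[0,-21,14.3,4,-3],[0,-21,14.3,-2,-3],[0,-21,14.3,-8,-3],[0,-21,14.3,-14,-3]]'
python3 -m handwheel '[[0,0,0,-1,0],[0,0,0,-1,0],[0,0,0,-1,0]]'
python3 - <<'E'
from h import *
s=get_state(); im=np.mean([imaging.capture("wrist")[0].astype(float) for _ in range(4)],0).astype(np.uint8)
cv2.imwrite("d8.png",dialimg("wrist",im,np.array([.6055,.0325]),-18,pose=s,N=560)[...,::-1])
E
cat >> fit3.py <<'E'
print("needle rows, from hub")
hx,hy=u[M].mean(),v[M].mean(); p2=np.array(p); p2[0],p2[1]=hx,hy
t4=np.arange(60,115,.25)
for rm in range(8,33,2):
    q=pol(p2,np.array([rm*5.0]),t4)[0]; i=np.nonzero(q<75)[0]
    if len(i): print(rm,t4[i[0]],t4[i[-1]],round(t4[i].mean(),1))
E
for f in d7 d8; do sed "s#d7.png#$f.png#" fit3.py>f5.py; echo == $f; python3 f5.py | grep -v mark | sed -e '/^3[3459] /d' -e '/^4/d'; done
```

```text
time_s: 22.15
tcp_pos: [0.3951, 0.1744, 0.1491]
eef_rot: [180.0, 0.0, -108.0]
contact_force: [0.8, 0.9, 0.1]
gripper_width: 0.0874
gripper_force: 0.0
time_s: 22.52
tcp_pos: [0.3973, 0.1757, 0.1433]
eef_rot: [-179.9, 0.2, -108.0]
contact_force: [0.3, 0.5, 0.9]
gripper_width: 0.0875
gripper_force: 0.0
== d7
[ 2.79889e+02  2.78000e+02  9.99000e-01  9.97000e-01  5.67000e-01
 -1.00000e-03] -18.9511208521608
needle 1070 88.68 line x at y=278+-: 283.39188
needle 905 88.67 line x at y=278+-: 283.58463
needle 893 88.74 line x at y=278+-: 283.17758
needle 749 89.4 line x at y=278+-: 282.26685
hub etc
36 [(np.float64(81.75), np.float64(86.25), np.float64(84.0), 42)]
37 [(np.float64(80.5), np.float64(87.5), np.float64(84.0), 40)]
38 [(np.float64(78.75), np.float64(88.75), np.float64(83.8), 40)]
hub 279.7326111744584 282.0079817559863
hub 280.0 282.0
needle rows, from hub
8 79.5 95.5 87.5
10 80.25 94.0 87.1
12 82.5 93.25 87.9
14 82.5 92.5 87.5
16 84.0 92.0 88.0
18 84.0 91.5 87.8
20 85.0 91.25 88.1
22 86.0 90.5 88.2
24 87.0 89.5 88.2
26 87.0 92.0 89.5
28 87.0 92.0 89.5
30 87.25 92.0 89.6
32 87.25 92.0 89.6
== d8
[ 2.76955e+02  2.76790e+02  1.00000e+00  9.96000e-01  5.92000e-01
 -3.00000e-03] -18.657898497618383
needle 1118 87.59 line x at y=278+-: 282.34805
needle 955 87.64 line x at y=278+-: 282.388
needle 921 87.56 line x at y=278+-: 282.3698
needle 776 87.88 line x at y=278+-: 281.99518
hub etc
36 [(np.float64(81.75), np.float64(86.25), np.float64(84.0), 41)]
37 [(np.float64(80.5), np.float64(87.5), np.float64(84.0), 39)]
38 [(np.float64(78.75), np.float64(89.0), np.float64(83.9), 39)]
hub 278.9020190023753 281.7933491686461
hub 279.6687464549064 282.0300623936472
needle rows, from hub
8 76.75 93.75 85.2
10 78.5 92.5 85.5
12 80.5 91.75 86.1
14 81.0 91.25 86.1
16 82.25 90.5 86.4
18 82.5 90.25 86.4
20 83.5 90.0 86.8
22 83.5 89.75 86.6
24 85.5 88.25 86.9
26 85.5 89.75 87.6
28 85.75 92.0 88.9
30 85.75 91.75 88.8
32 86.0 91.5 88.8
```

Locked needle is at about 86.8° and the mark at about 84.3°. That is 2.5° over, against 5.5° under at the previous step, so this step is right. Robot is clear, so I'll hand in.

```bash
python3 -c "
from plant import r; print(r.close_job())"
```

```text
the job is handed in; nothing more can be done
None
```

The job is handed in: the knob was pulled fully up, turned about 200° clockwise and pushed fully down at the nearest locking step. By my measurement the needle stands inside the broad mark, about 2.5° past its centre (up to about 4° past while turning).

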